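# Set the valves of a vacuum filtration manifold

### The job

We are about to filter through the amber funnel on the vacuum manifold. With shut fingertips, push the valve lever of the place that carries the funnel right round to its open stop, in line with its branch pipe and pointing to the front, and see that the levers of the two bare places are fully shut, crosswise to their pipes, so that no vacuum leaks there. Only push the levers, never take one between the fingers; leave the funnel seated on its filter head and do not disturb the other things on the bench.

Things in the scene. Friction and masses are not known exactly. Their poses are not given: they have to be found in the camera images.
- manifold: Stainless vacuum manifold fixed to the bench. Origin on the bench below the middle valve's stem; -x is its front, facing the robot (turned by up to 9 degrees). Places a, b, c stand at y = -120, 0, +120 mm, in varying order. At each a 16 mm branch pipe runs straight back (+x) through a quarter-turn valve (stem at x = 0) to a round 54 mm filter head at x = +95 mm.
- header_mid (a point): Middle of the axis of the header pipe (32 mm thick, 350 mm long, along y), 55 mm above the bench, 45 mm in front of the stems. At its right (-y) end a 42 mm gauge, top 76 mm above the bench.
- trap_top (a point): Top of the trap bottle at the manifold's left, 72 mm wide, fixed to it; the black hose from the header's left end arches over it up to 150 mm above the bench.
- stem_a (a point): Point on the upright stem axis of the valve of place a (the place whose filter head carries the amber funnel), at the middle height of its lever, 91 mm above the bench. Axes as the manifold's: x back along the branch pipe, y left along the header. The nut on the stem reaches 11 mm above this point.
- tip_a (a point): Free end of the lever of place a: the middle of the end face, 75 mm from the stem axis. The lever turns level about the stem; its outer part (22 to 75 mm from the stem) is a blue sleeve 14 mm wide and 12 mm high with upright sides, its inner part a flat 4 mm steel strip. This point's y axis runs along the lever, outward.
- lever_a (a joint): Angle of the lever of place a, rad, from 0 (fully shut: lever crosswise to its branch pipe, pointing along the manifold's +y) to 1.571 (fully open: lever in line with its branch pipe, pointing to the manifold's front, -x); grows anticlockwise seen from above, firm stops at both ends. Stiff: about 4 N at 55 mm from the stem turns it, and it stays where it is left.
- stem_b (a point): Point on the upright stem axis of the valve of place b (a place whose filter head is bare), at the middle height of its lever, 91 mm above the bench. Axes as the manifold's: x back along the branch pipe, y left along the header. The nut on the stem reaches 11 mm above this point.
- tip_b (a point): Free end of the lever of place b: the middle of the end face, 75 mm from the stem axis. The lever turns level about the stem; its outer part (22 to 75 mm from the stem) is a blue sleeve 14 mm wide and 12 mm high with upright sides, its inner part a flat 4 mm steel strip. This point's y axis runs along the lever, outward.
- lever_b (a joint): Angle of the lever of place b, rad, from 0 (fully shut: lever crosswise to its branch pipe, pointing along the manifold's +y) to 1.571 (fully open: lever in line with its branch pipe, pointing to the manifold's front, -x); grows anticlockwise seen from above, firm stops at both ends. Stiff: about 4 N at 55 mm from the stem turns it, and it stays where it is left.
- stem_c (a point): Point on the upright stem axis of the valve of place c (the other place whose filter head is bare), at the middle height of its lever, 91 mm above the bench. Axes as the manifold's: x back along the branch pipe, y left along the header. The nut on the stem reaches 11 mm above this point.
- tip_c (a point): Free end of the lever of place c: the middle of the end face, 75 mm from the stem axis. The lever turns level about the stem; its outer part (22 to 75 mm from the stem) is a blue sleeve 14 mm wide and 12 mm high with upright sides, its inner part a flat 4 mm steel strip. This point's y axis runs along the lever, outward.
- lever_c (a joint): Angle of the lever of place c, rad, from 0 (fully shut: lever crosswise to its branch pipe, pointing along the manifold's +y) to 1.571 (fully open: lever in line with its branch pipe, pointing to the manifold's front, -x); grows anticlockwise seen from above, firm stops at both ends. Stiff: about 4 N at 55 mm from the stem turns it, and it stays where it is left.
- head_a (a point): Centre of the flat top of the filter head of place a, 86 mm above the bench; the funnel stands here.
- funnel_mid (a point): Centre (half-way up) of the open amber filter funnel with white rims, 63 mm wide, 75 mm high, 120 g, that stands loose on the filter head of place a, 95 mm behind that place's stem. Its rim is 161 mm above the bench.
- yellow_cup_mid (a point): Centre of a loose specimen cup with yellow lid, 58 mm wide, 59 mm high, on the bench; bystander.
- red_cup_mid (a point): Centre of a loose specimen cup with red lid, 58 mm wide, 59 mm high, on the bench; bystander.
- vial_mid (a point): Centre of a loose small vial with green cap, 25 mm wide, 49 mm high, on the bench; bystander.
- loose_tube_mid (a point): Middle of a loose blood tube with purple cap lying on the bench, 16 mm thick, 90 mm long; bystander.
- blue_pen_mid (a point): Middle of a loose blue pen lying on the bench, 11 mm thick, 142 mm long; bystander.
Not all that is in view belongs to the job. What is shaped like the part that bears funnel_mid but green is not meant.

How it is judged:
At the end, for the whole second after the job is handed in: The lever of the funnel's place is within 0.11 rad of its open stop, the levers of both bare places are within 0.11 rad of their shut stops, and the funnel stands upright on its filter head within 10 mm of its centre (value of joint lever_a above 1.46 rad and value of joint each of lever_b, lever_c below 0.11 rad and distance between funnel_mid and head_a below 0.045 m and horizontal distance between funnel_mid and head_a below 0.01 m and angle between funnel_mid's own z axis and vertical below 0.1 rad); the robot touches nothing.
It fails at once if the funnel is lifted, tipped or pushed more than 10 mm (distance of funnel_mid from where it was at the start of the episode above 0.01 m or angle between funnel_mid's own z axis and vertical above 0.2 rad).
It fails at once if a lever is taken between the fingers (the grasp point lies inside the lever's sleeve) ((x of the grasp point in the frame of tip_a between -0.005 and 0.005 m and y of the grasp point in the frame of tip_a between -0.06 and 0.005 m and z of the grasp point in the frame of tip_a between -0.02 and 0.016 m) or (x of the grasp point in the frame of tip_b between -0.005 and 0.005 m and y of the grasp point in the frame of tip_b between -0.06 and 0.005 m and z of the grasp point in the frame of tip_b between -0.02 and 0.016 m) or (x of the grasp point in the frame of tip_c between -0.005 and 0.005 m and y of the grasp point in the frame of tip_c between -0.06 and 0.005 m and z of the grasp point in the frame of tip_c between -0.02 and 0.016 m)).
It fails at once if a loose thing on the bench is moved more than 20 mm or lifted (distance of any of yellow_cup_mid, red_cup_mid, loose_tube_mid, blue_pen_mid, vial_mid from where it was at the start of the episode above 0.02 m).
It also fails if it takes over 51 s, if anything falls off the work surface, if the arm or the gripper's body presses on something with over 40 N, if the wrist force passes 120 N, or if a joint passes its speed limit or range.

### The arm

A 6-joint arm with a two-finger parallel gripper is mounted at the origin on a cart in front of the work surface, level with it; the furniture and walls round the work are solid. World frame = base frame: x ahead of the robot, y to its left, z up, the work surface at z = 0. Lengths are in m, angles in rad, forces in N, time in s.
With the tool pointing down it reaches from about 0.25 to 0.775 m from the base axis. Payload 4 kg.
Tool frame: the origin (TCP) lies at the very end of the fingers, on their centre line; the grasp point (between the pads) lies 19 mm behind it; z points along the fingers, y is the line along which they close (so a half turn about z gives the same grasp; the last joint's range is limited). The gripper opens to 94 mm and grips with 3 to 60 N. Pads are 16 mm wide; open, the fingers measure 119 mm over their backs; the gripper's body (75 mm by 177 mm) begins 78 mm behind the grasp point.
Start: joints at [-1.252, 0.087, 1.371, -0, 1.684, -0.103], TCP at [0.225, -0.502, 0.206] pointing down, gripper open.
Joint ranges: [-3.1, 3.1], [-0.76, 2.03], [0.27, 2.55], [-1.08, 4.22], [0.17, 2.65], [-2.57, 2.57]. Speed limits (rad/s): [2.79, 2.79, 3.14, 3.14, 3.14, 3.14].

### API

Orientations are given as [roll, pitch, yaw] about the fixed x, y, z axes, in that order (R = Rz(yaw) Ry(pitch) Rx(roll)).
In Python, from bench import robot gives the robot as it stands. The module is installed in compiled form; this text tells all that it offers.
- The arm moves only by the tool move_arm, never from a script. Its argument "deltas" is one flat list of numbers, 7 for each row, row after row: the turn, a rotation vector about the tool's x, y, z in rad, then the shift along the tool's x, y, z in cm, then the closure, from -1 (fully open) to 1 (shut). A call has 1 to 8 rows; each row is the pose to reach, as a shift and turn from the pose commanded when the call began, along the tool's axes at that moment; what a row does not reach only later rows make up. A row lasts 1/10 s, in which the tool goes at most 50 mm and 8.59 degrees, less where a joint would pass 70% of its speed; a pose out of reach is approached as far as the arm can. A call with a gripper value outside its range is refused whole. The fingers move at their own pace and stop on an object; the grip force is fixed at half the most. Time passes only in rows, so rows that repeat a pose let the fingers close. It gives the time, the measured TCP pose, the force, the opening and the grip force at its end, in the units of the state.
- robot.get_obs(): the state, without advancing time (a new reading comes with each control period).
- robot.snapshot(name): name is "scene" or "top" or "wrist"; returns a dict with "image" (480x640x3 uint8, red, green, blue), "depth" (480x640 float32, m along the optical axis (not along the pixel's ray), 0 where there is no reading), "fov_y" (degrees; the focal length in pixels is half the picture's height over the tangent of half this angle, whatever the lens; pixels are square), "cx", "cy" (the principal point, pixels), "origin" and "orientation" of the camera in the world; the wrist camera has in their place "T_tool_cam" (4x4, takes a point from camera to tool coordinates, whose origin is the TCP and whose axes are the flange's). Camera axes: x right, y up, looking along -z (the intrinsics and any distortion apply to the point x, -y, -z); pixel columns grow to the right and rows downward; lengths in m; the calibration is good to about 2 mm. A picture is of the moment at which its call begins: read the wrist's pose just before it.
- robot.close_job(): hands the job in; it is judged then, once.
The state is a dict: "time": time; "joint_positions": joint angles; "qvel": joint speeds; "joint_torque": joint torques, N m; "tool_pos": TCP position; "ee_rot": TCP orientation; "wrist_force": force on the tool from outside, world axes, zero at the start; "wrist_torque": the same for the moment, N m; "width": finger opening in m; "finger_force": force on a finger pad.
Only numpy, scipy, OpenCV 4.12 (cv2) and the standard library are available. Lean on these libraries where they do the work, as an engineer would, in place of code of your own. Each camera call takes 0.05 s, during which the arm holds its last target. There are 200 camera calls.

## Working session

There is one attempt and no reset: what is moved stays moved. The work goes in short steps, Python scripts to look and compute and a tool call to move; the robot and the scene stay as the last step left them, time stands still between calls to the robot, and variables do not carry over. Pictures are saved under pics/ and viewed, at most 10 in all, crops included, and the job is handed in when it is done.

Besides the shell and the picture viewer there is one more tool, called after "Request:" by a JSON object that holds its "method" and its "body", one argument or row to a line. move_arm: Moves the arm, as the interface text tells. Its arguments: {"type":"object","properties":{"deltas":{"type":"array","items":{"type":"number"}}},"required":["deltas"]}

```bash
mkdir -p pics
cat > h.py <<'E'
import numpy as np,cv2
from bench import robot
from scipy.spatial.transform import Rotation as R
def snap(n):
    o=robot.get_obs(); s=robot.snapshot(n)
    if n=="wrist":
        T=np.eye(4);T[:3,:3]=rot(o["ee_rot"]);T[:3,3]=o["tool_pos"];T=T@np.array(s["T_tool_cam"])
    else:
        T=np.eye(4);T[:3,:3]=rot(s["orientation"]);T[:3,3]=s["origin"]
    s["T"]=T;return s
def rot(a):
    a=np.array(a,float)
    return a if a.shape==(3,3) else (R.from_euler('xyz',a).as_matrix() if a.size==3 else R.from_quat(a).as_matrix())
def f(s): return 240/np.tan(np.radians(s["fov_y"])/2)
def ray(s,u,v,z):
    d=s["T"][:3,:3]@np.array([(u-s["cx"])/f(s),-(v-s["cy"])/f(s),-1]);o=s["T"][:3,3]
    return o+d*(z-o[2])/d[2]
def cloud(s):
    v,u=np.mgrid[:480,:640];D=s["depth"]
    P=np.stack([(u-s["cx"])/f(s)*D,-(v-s["cy"])/f(s)*D,-D],-1)
    return P@s["T"][:3,:3].T+s["T"][:3,3]
def save(s,n): cv2.imwrite("pics/"+n,s["image"][:,:,::-1])
E
python3 - <<'E'
from h import *
for n in ["scene","top"]:
    s=snap(n);save(s,n+"0.png");print(n,{k:v for k,v in s.items() if k not in("image","depth")})
    np.savez(n+".npz",**{k:s[k] for k in("image","depth","fov_y","cx","cy","T")})
print(robot.get_obs())
E
```

```text
scene {'fov_y': 53.86981670488358, 'cx': 318.1823535584723, 'cy': 246.2801217488663, 'origin': array([-0.02566994,  0.87799392,  0.6603029 ]), 'orientation': array([ 1.05007519,  0.01665972, -2.56764516]), 'T': array([[-0.83964769,  0.25798598, -0.47794873, -0.02566994],
       [-0.54287589, -0.42563377,  0.72396247,  0.87799392],
       [-0.01665895,  0.86734026,  0.49743678,  0.6603029 ],
       [ 0.        ,  0.        ,  0.        ,  1.        ]])}
top {'fov_y': 48.72679214081917, 'cx': 319.1966330521321, 'cy': 246.6021832948699, 'origin': array([0.36463347, 0.03507358, 1.17210979]), 'orientation': array([ 0.15904409,  0.02246562, -1.58783742]), 'T': array([[-0.01703597,  0.98717514, -0.1587294 ,  0.36463347],
       [-0.9996025 , -0.02038237, -0.01947825,  0.03507358],
       [-0.02246373,  0.15833447,  0.98712997,  1.17210979],
       [ 0.        ,  0.        ,  0.        ,  1.        ]])}
{'time': 0.1, 'joint_positions': array([-1.25208079e+00,  8.78945028e-02,  1.37207530e+00, -1.77248740e-05,
        1.68359553e+00, -1.03122589e-01]), 'qvel': array([-0.00047712, -0.00360164, -0.00235056, -0.00114079, -0.00215213,
        0.00086173]), 'joint_torque': array([ 2.16081207e-03, -3.41255236e+01, -3.03300440e+01,  7.19476235e-02,
        3.03927180e-02, -9.63743764e-05]), 'tool_pos': array([ 0.22501708, -0.50133262,  0.204428  ]), 'ee_rot': array([-3.13962863e+00, -1.85545560e-04,  4.21835970e-01]), 'wrist_force': array([-1.07001389,  0.52790051,  0.18301014]), 'wrist_torque': array([-0.02064715, -0.01871254,  0.04443225]), 'finger_force': 0.0, 'width': 0.09430922305411586}
```

View pics/top0.png

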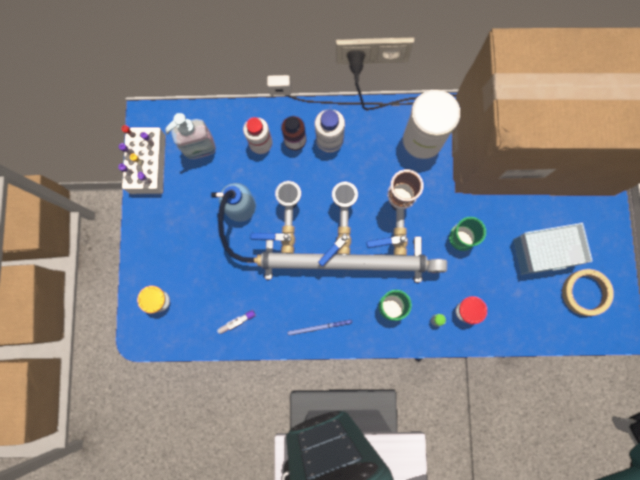

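View pics/scene0.png

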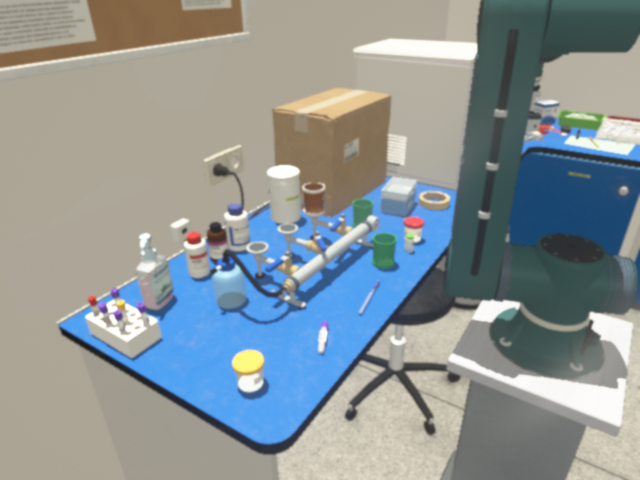

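The top view shows filter heads at (288,194), (344,195) and (405,188). The amber/white-rim funnel stands on the rightmost head. Green lookalikes at (467,234) and (395,306) stand on the bench, so they aren't meant. So place a is the right one, with its stem near (400,240) and its lever tip near (368,243). The middle lever (stem 345,240, tip 322,263) is half open. The left lever (stem 288,237, tip 252,238) looks shut. I'll measure and confirm with a crop.

Run:
```python
from h import *
s=dict(np.load("top.npz"));P=cloud(s);im=s["image"]
for n,(u,v) in dict(hA=(405,190),hM=(344,195),hL=(288,194)).items():
    print(n,ray(s,u,v,.161 if n=='hA' else .086).round(3))
hsv=cv2.cvtColor(im,cv2.COLOR_RGB2HSV)
print("bench",hsv[300,250],"lever",hsv[243,375],hsv[253,330],hsv[238,262])
# blue sleeve by height
m=(P[...,2]>.075)&(P[...,2]<.115)&(hsv[...,0]>95)&(hsv[...,0]<125)&(hsv[...,1]>110)
m[:220]=0;m[280:]=0;m[:,:245]=0;m[:,420:]=0
n,l,st,c=cv2.connectedComponentsWithStats(m.astype(np.uint8))
for i in range(1,n):
    if st[i,4]>25:
        v,u=np.where(l==i);Q=np.array([ray(s,a,b,.097) for a,b in zip(u,v)])[:,:2]
        mu=Q.mean(0);_,_,V=np.linalg.svd(Q-mu);d=V[0];d=d*np.sign(d[1]);t=(Q-mu)@d
        print(c[i].round(1),st[i,4],"mid",mu.round(4),"dir",d.round(3),"ext",t.min().round(3),t.max().round(3),"zmed",np.median(P[v,u,2]).round(3),"ang",np.degrees(np.arctan2(-d[0],d[1])).round(1))
# header: height band
h=(P[...,2]>.06)&(P[...,2]<.08)&(hsv[...,1]<60);h[:250]=0;h[275:]=0;h[:,:275]=0;h[:,420:]=0
v,u=np.where(h);Q=P[v,u,:2];mu=Q.mean(0);_,_,V=np.linalg.svd(Q-mu,full_matrices=False);d=V[0]*np.sign(V[0][1]);print("header",mu.round(4),d.round(4),"yaw",np.degrees(np.arctan2(-d[0],d[1])).round(2),len(v))
cv2.imwrite("pics/crop.png",cv2.resize(im[165:290,230:440],(798,475),interpolation=cv2.INTER_CUBIC)[:,:,::-1])
```

```text
hA [ 0.636 -0.115  0.161]
hM [0.648 0.002 0.086]
hL [0.653 0.12  0.086]
bench [107 178 208] lever [109 155 227] [109 158 227] [110 173 190]
[262.4 235.9] 163 mid [0.5622 0.1733] dir [0.007 1.   ] ext -0.024 0.024 zmed 0.096 ang -0.4
[378.5 242.4] 175 mid [ 0.5436 -0.0656] dir [-0.151  0.989] ext -0.025 0.025 zmed 0.096 ang 8.7
[328.1 254.7] 156 mid [0.5204 0.0383] dir [-0.747  0.665] ext -0.025 0.026 zmed 0.097 ang 48.3
header [ 0.5101 -0.003 ] [0.0377 0.9993] yaw -2.16 1915
```

View pics/crop.png

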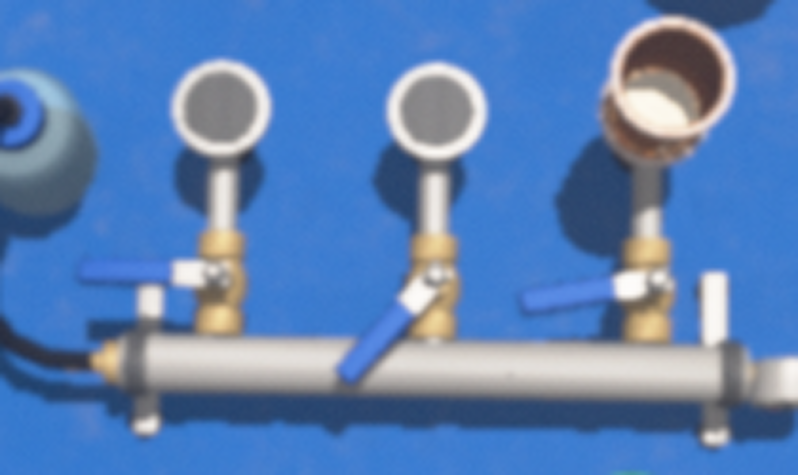

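The crop confirms that the amber funnel is on the right head. Lever a is about 11° open, the middle one about 50° and the left one about 2°. The stems are near (.551,-.114), (.557,.006) and (.562,.125), and the manifold yaw is about -2.5°. The 119 mm spacing checks out. I'll close the fingers and go above the back of lever a.

Request:
{"method": "move_arm", "body": {
  "deltas": [0, 0, 0.14, 4, -2, 0, 1, 0, 0, 0.28, 8, -4, 0, 1, 0, 0, 0.42, 12, -6, 0, 1, 0, 0, 0.42, 17, -9, 0, 1, 0, 0, 0.42, 21, -11, 0, 1, 0, 0, 0.42, 25, -13, 0, 1, 0, 0, 0.42, 29, -15, 0, 1, 0, 0, 0.42, 33, -17, 0, 1]
}}

```text
time: 0.9
tool_pos: [0.4573, -0.2097, 0.205]
ee_rot: [-3.141, 0.001, 0.002]
wrist_force: [0.9, -0.1, -0.1]
width: 0.0333
finger_force: 0.0
```

Request:
{"method": "move_arm", "body": {
  "deltas": [0, 0, 0, 2.8, -3.8, 0, 1, 0, 0, 0, 5.6, -7.7, 0, 1, 0, 0, 0, 8.4, -11.5, 0, 1, 0, 0, 0, 11.3, -15.5, 0, 1, 0, 0, 0, 11.3, -15.5, 0, 1, 0, 0, 0, 11.3, -15.5, 0, 1]
}}

```text
time: 1.5
tool_pos: [0.5693, -0.0555, 0.2044]
ee_rot: [3.141, 0.002, 0.004]
wrist_force: [0.0, -0.3, -1.1]
width: 0.0003
finger_force: 0.0
```

Run:
```python
from h import *
o=robot.get_obs();print(o["tool_pos"],o["width"])
s=snap("wrist");save(s,"w1.png");print(s["T_tool_cam"])
np.savez("w1.npz",**{k:s[k] for k in("image","depth","fov_y","cx","cy","T")})
P=cloud(s);im=s["image"];hsv=cv2.cvtColor(im,cv2.COLOR_RGB2HSV)
m=(P[...,2]>.08)&(P[...,2]<.11)&(hsv[...,0]>95)&(hsv[...,0]<125)&(hsv[...,1]>110)&(s["depth"]>0)
n,l,st,c=cv2.connectedComponentsWithStats(m.astype(np.uint8))
for i in range(1,n):
    if st[i,4]>400:
        v,u=np.where(l==i);Q=np.array([ray(s,a,b,.097) for a,b in zip(u,v)])[:,:2]
        mu=Q.mean(0);_,_,V=np.linalg.svd(Q-mu,full_matrices=False);d=V[0]*np.sign(V[0][1]);t=(Q-mu)@d
        print(c[i].round(),st[i,4],mu.round(4),d.round(3),t.min().round(3),t.max().round(3),"ang",np.degrees(np.arctan2(-d[0],d[1])).round(1))
```

```text
[ 0.56927499 -0.05545112  0.20443962] 0.00033331656176281054
[[-1.93082085e-03  9.65475987e-01  2.60484914e-01  7.62803375e-02]
 [ 9.99997961e-01  1.70995239e-03  1.07453034e-03 -2.55215393e-04]
 [ 5.92016437e-04  2.60486458e-01 -9.65477320e-01 -1.79616158e-01]
 [ 0.00000000e+00  0.00000000e+00  0.00000000e+00  1.00000000e+00]]
[ 24. 239.] 1039 [0.5653 0.1629] [0.011 1.   ] -0.02 0.019 ang -0.6
[340. 262.] 1377 [ 0.548  -0.0671] [-0.129  0.992] -0.026 0.027 ang 7.4
[201. 292.] 1177 [0.5236 0.0374] [-0.726  0.688] -0.026 0.027 ang 46.5
```

View pics/w1.png

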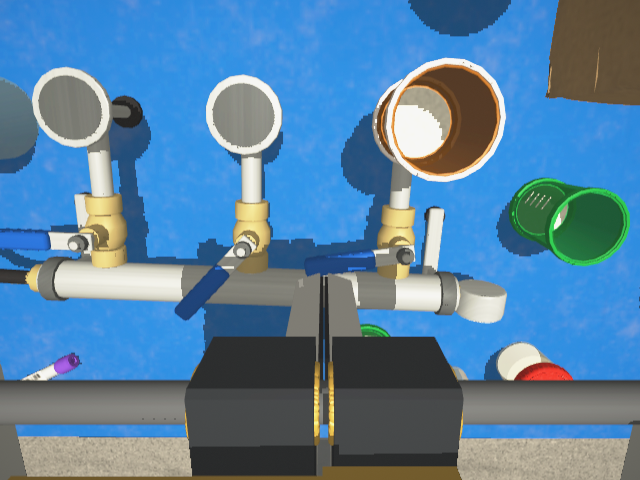

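The wrist view agrees with the top view to within 3–4 mm: lever a tip at (305,267), the middle at (185,308). The left lever is about 2° from shut. Next, descend behind lever a.

Request:
{"method": "move_arm", "body": {
  "deltas": [0, 0, 0, 0.5, 0, 3, 1, 0, 0, 0, 0.5, 0, 6, 1, 0, 0, 0, 0.5, 0, 9, 1, 0, 0, 0, 0.5, 0, 12.4, 1, 0, 0, 0, 0.5, 0, 12.4, 1]
}}

```text
time: 2.05
tool_pos: [0.5695, -0.0574, 0.0758]
ee_rot: [-3.14, 0.012, -0.001]
wrist_force: [-0.5, 0.7, -0.5]
width: 0.0005
finger_force: 0.0
```

Run:
```python
import numpy as np
def path(S,ths,side,r,c0):
    S=np.array(S)
    for t in ths:
        p=np.radians(t-2.5);L=np.array([-np.sin(p),np.cos(p)]);N=np.array([-np.cos(p),-np.sin(p)])
        h=.007+.008*abs(np.cos(p))+.0125*abs(np.sin(p))
        C=S+r*L+side*h*N;d=(C-c0)*100
        print(t,C.round(4),"tool dx %.1f dy %.1f"%(d[0],-d[1]))
print("A");path((.5526,-.1144),range(10,101,10),-1,.055,np.array([.574,-.0555]))
print("M");path((.5577,.005),[60,50,40,30,20,10,0,-4],1,.055,np.zeros(2))
```

```text
A
10 [ 0.5618 -0.0577] tool dx -1.2 dy 0.2
20 [ 0.5536 -0.0564] tool dx -2.0 dy 0.1
30 [ 0.5448 -0.0564] tool dx -2.9 dy 0.1
40 [ 0.5357 -0.058 ] tool dx -3.8 dy 0.3
50 [ 0.5267 -0.0613] tool dx -4.7 dy 0.6
60 [ 0.5179 -0.0664] tool dx -5.6 dy 1.1
70 [ 0.5101 -0.0734] tool dx -6.4 dy 1.8
80 [ 0.5034 -0.0821] tool dx -7.1 dy 2.7
90 [ 0.4985 -0.0922] tool dx -7.5 dy 3.7
100 [ 0.4954 -0.1013] tool dx -7.9 dy 4.6
M
60 [0.4996 0.0161] tool dx 50.0 dy -1.6
50 [0.5025 0.0262] tool dx 50.3 dy -2.6
40 [0.5076 0.0359] tool dx 50.8 dy -3.6
30 [0.5147 0.0446] tool dx 51.5 dy -4.5
20 [0.5236 0.0519] tool dx 52.4 dy -5.2
10 [0.5341 0.0574] tool dx 53.4 dy -5.7
0 [0.5446 0.0606] tool dx 54.5 dy -6.1
-4 [0.5477 0.0615] tool dx 54.8 dy -6.1
```

Request:
{"method": "move_arm", "body": {
  "deltas": [0, 0, 0, 0, 0, -0.3, 1, 0, 0, 0, -0.7, 0.1, -0.3, 1, 0, 0, 0, -1.2, 0.2, -0.3, 1, 0, 0, 0, -1.6, 0.1, -0.3, 1, 0, 0, 0, -2.0, 0.1, -0.3, 1, 0, 0, 0, -2.5, 0.1, -0.3, 1, 0, 0, 0, -2.9, 0.1, -0.3, 1, 0, 0, 0, -2.9, 0.1, -0.3, 1]
}}

```text
time: 2.85
tool_pos: [0.5472, -0.0578, 0.0865]
ee_rot: [3.14, -0.006, 0.002]
wrist_force: [4.2, -1.6, 2.1]
width: 0.0003
finger_force: 1.8
```

Request:
{"method": "move_arm", "body": {
  "deltas": [0, 0, 0, -0.4, 0.1, 0.4, 1, 0, 0, 0, -0.9, 0.2, 0.4, 1, 0, 0, 0, -1.4, 0.35, 0.4, 1, 0, 0, 0, -1.8, 0.5, 0.4, 1, 0, 0, 0, -2.3, 0.75, 0.4, 1, 0, 0, 0, -2.7, 1.0, 0.4, 1, 0, 0, 0, -3.1, 1.3, 0.4, 1, 0, 0, 0, -3.5, 1.7, 0.4, 1]
}}

```text
time: 3.65
tool_pos: [0.5099, -0.0742, 0.0802]
ee_rot: [-3.141, 0.001, 0.002]
wrist_force: [5.2, 0.7, 0.7]
width: 0.0002
finger_force: 1.8
```

Request:
{"method": "move_arm", "body": {
  "deltas": [0, 0, 0, -0.4, 0.4, 0, 1, 0, 0, 0, -0.7, 0.9, 0, 1, 0, 0, 0, -0.9, 1.4, 0, 1, 0, 0, 0, -1.1, 1.9, 0, 1, 0, 0, 0, -1.2, 2.3, 0, 1, 0, 0, 0, -1.2, 2.5, 0, 1, 0, 0, 0, -1.2, 2.5, 0, 1]
}}

```text
time: 4.35
tool_pos: [0.4986, -0.0945, 0.0803]
ee_rot: [-3.13, -0.0, 0.003]
wrist_force: [4.7, 15.5, 2.1]
width: 0.0004
finger_force: 7.6
```

Force rises to 15 N, so lever a is at its open stop. Now back off, lift, and go to the front of the middle lever.

Request:
{"method": "move_arm", "body": {
  "deltas": [0, 0, 0, 0.1, -1.2, 0, 1, 0, 0, 0, 0, -3, -2, 1, 0, 0, 0, 0, -3.5, -6, 1, 0, 0, 0, -0.3, -7, -6, 1, 0, 0, 0, -0.6, -11.4, -6, 1, 0, 0, 0, -0.6, -11.4, -6, 1, 0, 0, 0, -0.6, -11.4, -6, 1]
}}

```text
time: 5.05
tool_pos: [0.4912, 0.014, 0.1399]
ee_rot: [3.139, 0.002, 0.003]
wrist_force: [-0.5, 0.6, -0.8]
width: 0.0006
finger_force: 0.0
```

```bash
cat > lev.py <<'E'
from h import *
s=snap("top");P=cloud(s);im=s["image"];hsv=cv2.cvtColor(im,cv2.COLOR_RGB2HSV)
m=(P[...,2]>.075)&(P[...,2]<.115)&(hsv[...,0]>95)&(hsv[...,0]<125)&(hsv[...,1]>110)
m[:220]=0;m[285:]=0;m[:,:245]=0;m[:,420:]=0
n,l,st,c=cv2.connectedComponentsWithStats(m.astype(np.uint8))
for i in range(1,n):
    if st[i,4]>25:
        v,u=np.where(l==i);Q=np.array([ray(s,a,b,.097) for a,b in zip(u,v)])[:,:2]
        mu=Q.mean(0);_,_,V=np.linalg.svd(Q-mu);d=V[0]*np.sign(V[0][1]);t=(Q-mu)@d
        print(c[i].round(1),st[i,4],mu.round(4),np.degrees(np.arctan2(-d[0],d[1])).round(1)+2.5)
save(s,"top_last.png");print(robot.get_obs()["tool_pos"],robot.get_obs()["wrist_force"])
E
python3 lev.py
```

```text
[262.2 235.9] 161 [0.5623 0.1736] 1.9
[402.1 262.4] 170 [ 0.5015 -0.1122] 89.8
[0.49146621 0.01340112 0.13990022] [-0.0869797  -0.34423835 -0.10892455]
```

Lever a is at about 90°. Descend and push the middle lever shut.

Request:
{"method": "move_arm", "body": {
  "deltas": [0, 0, 0, 0, 0, 3, 1, 0, 0, 0, 0, 0, 5.9, 1, 0, 0, 0, 0, 0, 5.9, 1, 0, 0, 0, 0.5, -0.6, 5.9, 1, 0, 0, 0, 1.1, -1.2, 5.9, 1, 0, 0, 0, 1.3, -1.7, 5.9, 1, 0, 0, 0, 1.6, -2.15, 5.9, 1, 0, 0, 0, 1.9, -2.6, 5.9, 1]
}}

```text
time: 5.9
tool_pos: [0.5119, 0.0402, 0.0824]
ee_rot: [3.14, -0.001, 0.002]
wrist_force: [-0.6, -4.1, 0.8]
width: 0.0004
finger_force: 1.7
```

Request:
{"method": "move_arm", "body": {
  "deltas": [0, 0, 0, 0.4, -0.4, 0, 1, 0, 0, 0, 0.9, -0.8, 0, 1, 0, 0, 0, 1.3, -1.15, 0, 1, 0, 0, 0, 1.8, -1.5, 0, 1, 0, 0, 0, 2.3, -1.7, 0, 1, 0, 0, 0, 2.8, -1.9, 0, 1, 0, 0, 0, 3.3, -2.0, 0, 1, 0, 0, 0, 3.5, -2.0, 0, 1]
}}

```text
time: 6.7
tool_pos: [0.5421, 0.0606, 0.0809]
ee_rot: [3.141, 0.011, 0.002]
wrist_force: [-15.8, -2.6, 9.0]
width: 0.0005
finger_force: 8.1
```

Request:
{"method": "move_arm", "body": {
  "deltas": [0, 0, 0, 0.1, 0, 0, 1, 0, 0, 0, -0.6, 0, 0, 1, 0, 0, 0, -1.3, 0, -2, 1, 0, 0, 0, -1.4, 0, -6, 1, 0, 0, 0, -1.3, -4, -6, 1, 0, 0, 0, -1.3, -8, -6, 1, 0, 0, 0, -1.3, -10.6, -6, 1, 0, 0, 0, -1.3, -10.6, -6, 1]
}}

```text
time: 7.5
tool_pos: [0.5338, 0.1707, 0.142]
ee_rot: [-3.138, -0.003, 0.007]
wrist_force: [-0.3, -0.3, -0.2]
width: 0.0004
finger_force: 0.0
```

```bash
python3 lev.py
```

```text
[320. 237.] 168 [0.5575 0.0543] 1.0
[402.2 262.4] 171 [ 0.5015 -0.1122] 89.7
[0.53376843 0.16872379 0.14182873] [-0.27256166  0.09563536  0.27528863]
```

View pics/top_last.png

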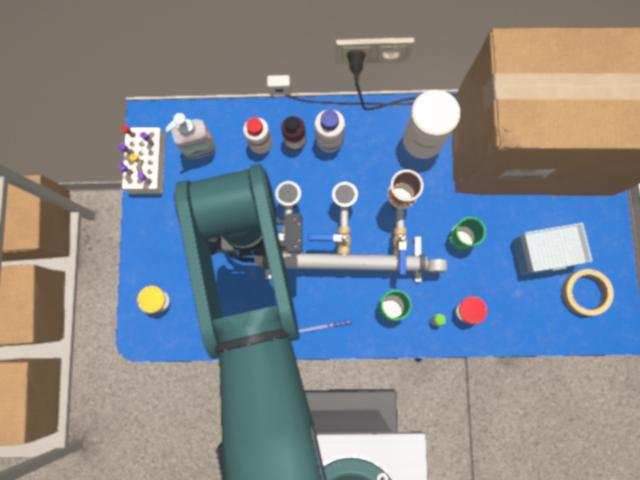

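The view shows lever a (403,258) pointing to the front, the middle lever (322,238) shut and the funnel in place. Now a gentle nudge on the left lever to make sure it is against its stop.

Request:
{"method": "move_arm", "body": {
  "deltas": [0, 0, 0, 0, 0, 3, 1, 0, 0, 0, 0, 0, 6, 1, 0, 0, 0, 0, 0, 6, 1, 0, 0, 0, 0.6, 0, 6, 1, 0, 0, 0, 1.1, 0, 6, 1, 0, 0, 0, 1.5, 0, 6, 1, 0, 0, 0, 1.8, 0, 6, 1, 0, 0, 0, 1.8, 0, 6, 1]
}}

```text
time: 8.35
tool_pos: [0.546, 0.1663, 0.0835]
ee_rot: [3.141, 0.012, 0.002]
wrist_force: [-16.8, -1.1, 10.1]
width: 0.0
finger_force: 8.5
```

At its stop too. Retreat clear.

Request:
{"method": "move_arm", "body": {
  "deltas": [0, 0, 0, -0.8, 0, 0, 1, 0, 0, 0, -1.8, 0, 0, 1, 0, 0, 0, -2, 0, -4, 1, 0, 0, 0, -2, 0, -9, 1, 0, 0, 0, -5, 4, -12, 1, 0, 0, 0, -10, 8, -12, 1, 0, 0, 0, -14, 12, -12, 1, 0, 0, 0, -18, 14, -12, 1]
}}

```text
time: 9.15
tool_pos: [0.3889, 0.0366, 0.2028]
ee_rot: [3.14, -0.004, 0.002]
wrist_force: [-0.6, -1.2, 0.7]
width: 0.0003
finger_force: 0.0
```

```bash
python3 lev.py
```

```text
[262.3 235.9] 162 [0.5624 0.1736] 2.1
[320. 237.] 169 [0.5575 0.0543] 1.0
[402.2 262.3] 172 [ 0.5016 -0.1123] 89.7
[0.38247136 0.0342827  0.20205559] [-3.51766607  0.19812474 -1.11186234]
```

View pics/top_last.png

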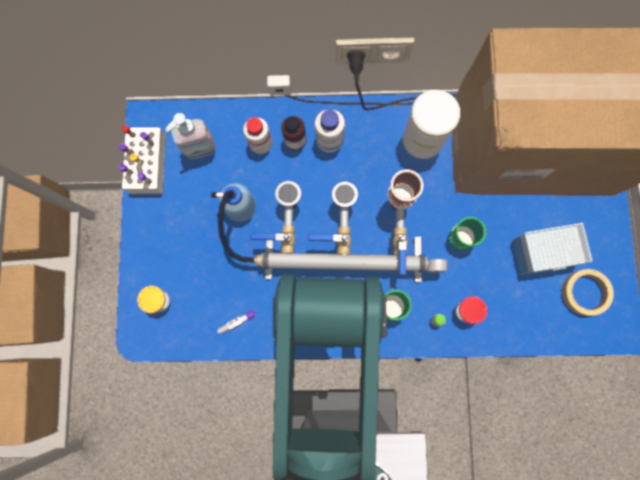

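The left lever (265,237) and the middle lever (322,238) are crosswise, and lever a (403,258) points to the front. The funnel and the bystanders in view are undisturbed, and the arm is clear. Settling briefly, then handing in.

Request:
{"method": "move_arm", "body": {
  "deltas": [0, 0, 0, 0, 0, 0, 1, 0, 0, 0, 0, 0, 0, 1, 0, 0, 0, 0, 0, 0, 1]
}}

```text
time: 9.5
tool_pos: [0.3905, 0.0385, 0.2018]
ee_rot: [-3.141, -0.001, 0.003]
wrist_force: [0.0, 0.3, -0.1]
width: 0.0007
finger_force: 0.0
```

```bash
python3 -c "
from bench import robot
print(robot.close_job())"
```

```text
the job is handed in; nothing more can be done
None
```

The job is handed in, with no verdict shown: the funnel's lever measured about 90° open, the two bare places' levers were pushed to their shut stops (about 1–2° measured), and the funnel still stood on its head in the last picture.

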